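Shut the tip box, then hold the pen ready over its label

ROBOT

A 6-joint arm with a two-finger parallel gripper is mounted at the origin on a cart in front of the work surface, level with it; the furniture and walls round the work are solid. World frame = base frame: x ahead of the robot, y to its left, z up, the work surface at z = 0. Lengths are in mm, angles in rad, forces in N, time in s.
With the tool pointing down it reaches from about 275 to 750 mm from the base axis. Payload 10.2 kg.
Tool frame: the origin (TCP) lies midway between the tips of the shut fingers; the grasp point (between the pads) lies 19 mm behind it; z points along the fingers, y is the direction in which the jaws open and shut (so a half turn about z gives the same grasp; the last joint's range is limited). The gripper opens to 85 mm and grips with 20 to 120 N. Pads are 22 mm wide; open, the fingers measure 114 mm over their backs; the gripper's body (76 mm by 85 mm) begins 54 mm behind the grasp point. The pads swing forward as they close: fully open they stand 13 mm farther back than shut.
Start: joints at [-1.47, 0.313, 1.498, -0, 1.331, -0.223], TCP at [167.027, -497.728, 231.294] pointing down, gripper open.
Joint ranges: [-2.94, 2.94], [-0.97, 2.17], [0.19, 2.56], [-1.23, 4.37], [0.02, 3.11], [-2.88, 2.88]. Speed limits (rad/s): [2.39, 2.39, 3.01, 3.14, 3.14, 3.14].

INTERFACE

Orientations are given as a rotation vector (axis times angle).
In Python, from rig import sense, vision, robot gives the robot as it stands.
- The arm moves only by the tool carry_out, never from a script. Its argument "series" is a list of rows, each a list of 3 entries, a list of its own where there are three numbers: the closure, from 0 (fully open) to 1 (shut), then the shift along the tool's x, y, z in m, then the turn, a rotation vector about the tool's x, y, z in rad. In form: [[gripper, [dx, dy, dz], [wx, wy, wz]], ...]. A call has 1 to 10 rows; each row shifts and turns the commanded pose from where the row before left it, along the tool's axes as they then stand; what a row does not reach is not made up. A row lasts 1/8 s, in which the tool goes at most 62.5 mm and 10.7 degrees, less where a joint would pass 70% of its speed; a pose out of reach is approached as far as the arm can. A call with a gripper value outside its range is refused whole. The fingers move at their own pace and stop on an object; "newtons" is the grip in N (left out, the last holds). Time passes only in rows, so rows that do not move let the fingers close. It gives the time, the measured TCP pose, the force and the opening at its end, in the units of the state.
- sense(): the state, without advancing time (a new reading comes with each control period).
- vision.read_camera(name): name is "side" or "top"; returns a dict with "pixels" (384x512x3 uint8, red, green, blue), "fx", "fy", "cx", "cy" (pixels), "xyz" and "rotation" of the camera in the world. Camera axes: x right, y down, z forward; pixel columns grow to the right and rows downward; lengths in mm; the calibration is good to about 2 mm. A picture is of the moment at which its call begins. There is no depth.
- robot.hand_in(): hands the job in, once; it reports no verdict.
The state is a dict: "time": time; "qpos": joint angles; "qd": joint speeds; "joint_torque": joint torques, N m; "eef_pos": TCP position; "orientation": TCP orientation; "contact_force": force on the tool from outside, world axes, zero at the start; "moment": the same for the moment, N m; "gripper_width": finger opening in mm.
Only numpy, scipy, OpenCV 4.12 (cv2) and the standard library are available. Lean on these libraries where they do the work, as an engineer would, in place of code of your own. Each camera call takes 0.05 s, during which the arm holds its last target.

TASK

Shut the lid of the open tip box all the way. Then draw the slim pen out of the block in which it stands point down next to two thicker markers, turn it to a writing slant (about 45 degrees, point downward) and finish while holding it still in the gripper, its point about 1.5 cm above the middle of the paper label on the shut lid, without touching the lid. Leave the markers in the block, and the dropper bottle and the vial where they stand.

Things in the scene. Friction and masses are not known exactly. Their poses are not given: they have to be found in the camera images.
- tip_box: clear plastic pipette tip box, fixed to the worktop, 82 (x) x 122 (y) x 69 mm high when shut; origin at the centre of its underside, z up. Its base is 45 mm high; the lid is hinged along the +x long side (hinge line parallel to y at x = +43, z = 46 mm).
- tip_box_lid (a joint): lid of the tip box, in rad: 0 shut (lid level), grows as it opens up and away to +x, at most 1.83 (leaning back past upright). The lid is 84 mm from hinge line to free edge and 23 mm deep, with walls of 2 mm. The hinge is stiff (about 0.01 N m of friction and well damped): the lid hardly falls by itself and has to be pushed over and then down all the way, with a few newtons.
- label_centre (a point): middle of the paper label on the outer face of the lid, 36 x 70 mm, its long side parallel to the hinge; it moves with the lid. With the lid shut it lies 69.5 mm above the worktop over the middle of the box; the point's z is the outward normal of the lid (up when shut).
- pen_block: grey block with dark end plates, fixed, 50 (x) x 136 (y) x 80 mm high; origin at the centre of its underside, z up. Three square holes 17 mm wide and 70 mm deep in a row along y, at y = -45, 0, +45 mm. The pen and two markers stand in them, in any order, and may lean up to about 8 degrees.
- pen_centre (a point): centre of the slim ballpoint pen (11 x 9 mm with its clip, 145 mm long, 12 to 21 g), half-way along it; y points along the pen from the push button to the writing point, so it is down while the pen stands in the block; x runs across the 11 mm width, z across the 9 mm depth. Standing, the pen reaches to about 155 mm above the worktop, the markers to about 134 mm.
- pen_tip (a point): the pen's point, 72 mm from its centre, with the same axes
- marker_a: thick felt marker, 13 mm across, 124 mm long, standing in the block; origin half-way along, on its side; y runs along it
- marker_b: another such marker, standing in the block. (Not part of the job: at the right front edge of the worktop, about 0.32 m ahead and 0.64 m to the right of the robot base, a barcode scanner stands fixed on its stand, about 0.27 m high; keep above or clear of it.)
- dropper: dropper bottle, 29 mm diameter, 104 mm high, standing; origin at the centre of its foot
- vial: screw-cap vial, 31 mm diameter, 70 mm high, standing; origin at the centre of its foot

How it is judged (in metres and radians):
On the way, in this order (a step that is already met when the one before it is completed fails the run):
1. the lid is shut while the pen still stands in the block (value of joint tip_box_lid below 0.06 rad and height (world z) of pen_tip below 0.04 m), for 0.2 s.
2. the pen is drawn clear of the block, with the lid still shut (height (world z) of pen_tip above 0.085 m and contact force between pen and pen_block below 0.05 N and value of joint tip_box_lid below 0.06 rad), for 0.2 s.
At the end, for the whole second after the job is handed in: The lid is shut (within 0.06 rad); the pen is held by the fingers alone, still, leaning 29 to 62 degrees from upright with its point downward; the point is within 20 mm horizontally of the label's middle and 3 to 32 mm above it, and touches neither box nor block (value of joint tip_box_lid below 0.06 rad and horizontal distance between pen_tip and label_centre below 0.02 m and z of pen_tip in the frame of label_centre between 0.003 and 0.032 m and angle between pen_centre's own y axis and vertical between 2.06 and 2.64 rad and contact force between pen and the fingers above 1 N and contact force between pen and tip_box below 0.05 N and contact force between pen and pen_block below 0.05 N and linear speed of pen below 0.03 m/s); the arm keeps its last pose, push and grip.
It fails at once if a marker is pulled out of the block or pushed about (distance of any of marker_a, marker_b from where it was at the start of the episode above 0.04 m).
It fails at once if the dropper bottle or the vial is knocked over or shifted (distance of any of dropper, vial from where it was at the start of the episode above 0.03 m or angle between any of dropper, vial's own z axis and vertical above 0.4 rad).
It also fails if it takes over 58 s, if anything falls off the work surface, if the arm or the gripper's body presses on something with over 40 N, if the wrist force passes 120 N, or if a joint passes its speed limit or range.

## Working session

There is one attempt and no reset: what is moved stays moved. The work goes in short steps, Python scripts to look and compute and a tool call to move; the robot and the scene stay as the last step left them, time stands still between calls to the robot, and variables do not carry over. Pictures are saved under pics/ and viewed, and the job is handed in when it is done.

Besides the shell and the picture viewer there is one more tool, called after "Emit:" by a JSON object that holds its "name" and its "arguments". carry_out: Moves the arm, as the interface text tells. Its arguments: {"type":"object","properties":{"series":{"type":"array","items":{"type":"array"}},"newtons":{"type":"number"}},"required":["series"]}

```bash
ls; mkdir -p pics; python3 - <<'E'
from rig import sense, vision, robot
import cv2,numpy as np
print(sense())
for n in ("side","top"):
    c=vision.read_camera(n)
    print(n,c["fx"],c["fy"],c["cx"],c["cy"],c["xyz"],np.array(c["rotation"]).tolist())
    np.savez(f"{n}0.npz",**c)
    cv2.imwrite(f"pics/{n}0.png",c["pixels"][...,::-1])
E
```

```text
pics
{'time': 0.0, 'qpos': array([-1.47039622e+00,  3.13476566e-01,  1.49844877e+00,  6.56008484e-07,
        1.33099147e+00, -2.23425376e-01]), 'qd': array([ 0.00049883, -0.00164732,  0.00151195, -0.00129776,  0.00165497,
       -0.00026351]), 'joint_torque': array([-6.59196780e-05, -4.12264323e+01, -2.59745711e+01, -1.85056447e-04,
        4.10642795e-03, -6.31319210e-06]), 'eef_pos': array([ 167.00208097, -497.45750767,  230.71708034]), 'orientation': array([-3.09919866e+00, -5.06230992e-01, -1.28809483e-04]), 'contact_force': array([ 0.11945525,  0.46498391, -0.90232338]), 'moment': array([-0.02971976, -0.0093331 , -0.04922593]), 'gripper_width': 85.22230275016314}
side 418.33947634397543 418.33947634397543 257.91096500827695 185.37364241805807 [ 358.6880789  -968.34528351  567.13623416] [-2.0293992976171604, 0.17433326552006775, -0.11396562854539345]
top 492.35486095343464 492.35486095343464 257.0046650319922 195.35862580144234 [ 406.48028001   20.09799459 1361.51464343] [-2.1437794617452828, 2.1709413625078535, -0.0938556675461422]
```

View pics/side0.png

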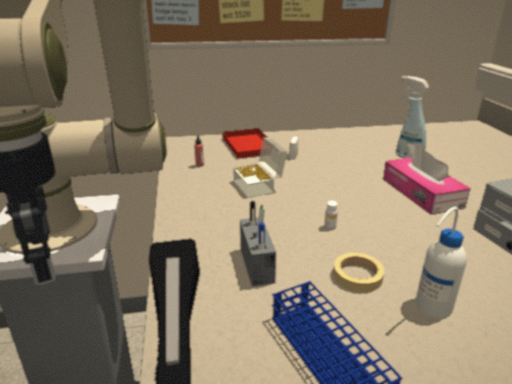

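View pics/top0.png

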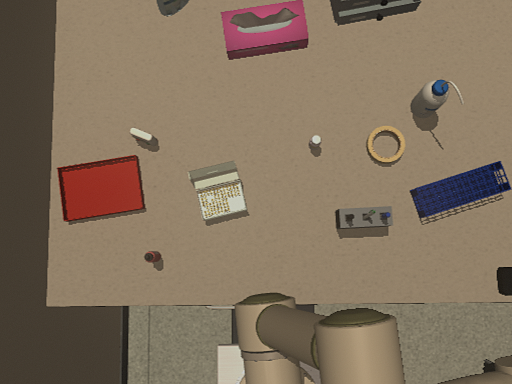

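```bash
cat > h.py <<'E'
import cv2,numpy as np
def load(f): return dict(np.load(f))
def R(c):
    r=np.array(c["rotation"],float); return cv2.Rodrigues(r)[0] if r.size==3 else r
def proj(c,P):
    P=np.atleast_2d(P); p=(P-c["xyz"])@R(c); return np.c_[c["fx"]*p[:,0]/p[:,2]+c["cx"],c["fy"]*p[:,1]/p[:,2]+c["cy"]]
def ray(c,u,v):
    d=R(c)@np.array([(u-c["cx"])/c["fx"],(v-c["cy"])/c["fy"],1]); return d/np.linalg.norm(d)
def onz(c,u,v,z):
    d=ray(c,u,v); o=np.array(c["xyz"]); return o+d*(z-o[2])/d[2]
def tri(c1,p1,c2,p2):
    A=np.zeros((3,3));b=np.zeros(3)
    for c,p in((c1,p1),(c2,p2)):
        d=ray(c,*p);M=np.eye(3)-np.outer(d,d);A+=M;b+=M@c["xyz"]
    X=np.linalg.solve(A,b);return X,proj(c1,X)[0]-p1,proj(c2,X)[0]-p2
def crop(c,f,u,v,w,h,s):
    im=c["pixels"][v:v+h,u:u+w,::-1]
    im=cv2.resize(im,None,fx=s,fy=s,interpolation=cv2.INTER_CUBIC)
    for i in range(0,w,10):
        cv2.putText(im,str(u+i),(i*s,8),0,.3,(0,255,255)); cv2.line(im,(i*s,10),(i*s,14),(0,255,255))
    for i in range(0,h,10): cv2.putText(im,str(v+i),(0,i*s+4),0,.3,(0,255,255))
    cv2.imwrite(f,im)
E
python3 - <<'E'
from h import *
s=load("side0.npz");t=load("top0.npz")
crop(s,"pics/s_block.png",225,190,70,100,6)
crop(t,"pics/t_block.png",325,195,80,45,10)
crop(t,"pics/t_box.png",180,150,80,80,7)
crop(s,"pics/s_box.png",220,130,80,70,8)
E
```

```text
(no output)
```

View pics/s_block.png

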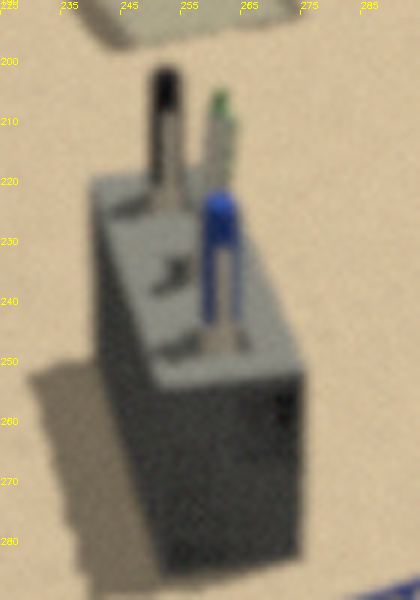

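View pics/t_block.png

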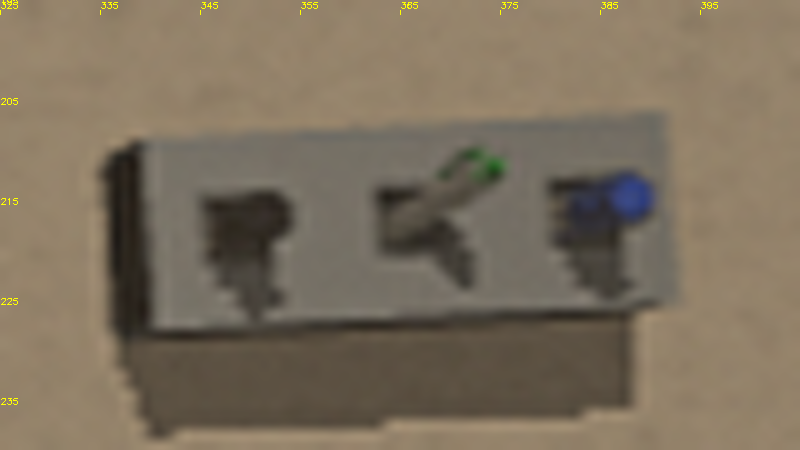

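View pics/t_box.png

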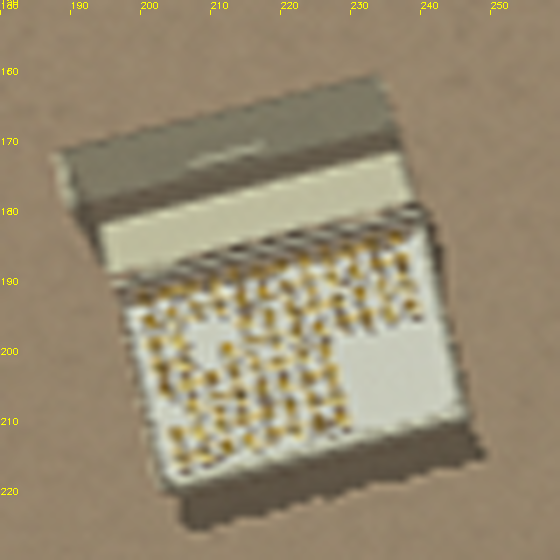

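View pics/s_box.png

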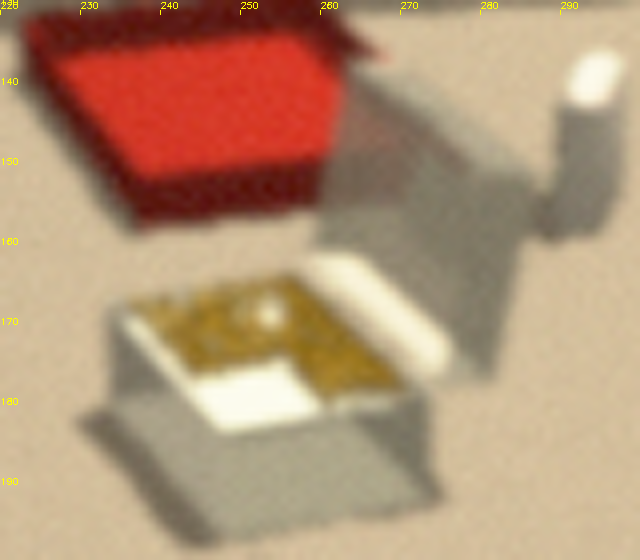

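```bash
python3 - <<'E'
from h import *
s=load("side0.npz");t=load("top0.npz")
P=lambda *a:np.round(a[0],1)
print("block top",[P(onz(t,u,v,80)) for u,v in[(339,208.8),(391,206),(392.5,225),(339.5,228)]])
print("block side",[P(onz(s,u,v,80)) for u,v in[(239,219),(252,254),(275,251)]])
print("box",[P(onz(t,u,v,45)) for u,v in[(197,191),(241,181),(246,209),(203.5,219.5)]])
print("box side",[P(onz(s,u,v,45)) for u,v in[(234.5,169),(247.5,184),(272,178.5)]])
for n,a,b in[("pen top",(372.8,211.3),(261,205)),("pen base",None,None),("black",(351.5,216),(252.5,201)),("blue",(387.5,214.5),(261,222.5))]:
    if a: 
        r=tri(t,a,s,b); print(n,*[np.round(x,1) for x in r])
print("pen onz155",P(onz(t,372.8,211.3,155)),"hole mid", [P(onz(t,u,v,80)) for u,v in[(365.2,217)]], "hole black",P(onz(t,348.5,217.5,80)),"hole blue",P(onz(t,383,216),80) if 0 else P(onz(t,383,216,80)))
for n,a,b in [("red",(152,257),(198.5,145)),("vial",(316,140),(332,205)),("white",(139,132),(294.5,140))]:
    r=tri(t,a,s,b); print(n,*[np.round(x,1) for x in r])
# lid top edge
for n,a,b in [("lid free edge L",(188.5,171.5),(262,138)),("lid free edge R",(233.5,161),(286,153))]:
    r=tri(t,a,s,b); print(n,*[np.round(x,1) for x in r])
E
```

```text
block top [array([ 505.6, -168.5,   80. ]), array([ 511.1, -303.4,   80. ]), array([ 461.7, -305.3,   80. ]), array([ 455.7, -168.4,   80. ])]
block side [array([ 458.5, -169.2,   80. ]), array([ 466. , -304.3,   80. ]), array([ 512.5, -302.1,   80. ])]
box [array([561.4, 206.9,  45. ]), array([587. ,  87.8,  45. ]), array([511.,  75.,  45.]), array([484.2, 189.3,  45. ])]
box side [array([491.1, 178.8,  45. ]), array([514.4,  71.6,  45. ]), array([589.4,  95.3,  45. ])]
pen top [ 493.9 -240.5  151.9] [ 0.1 -0.4] [-0.5  0.1]
black [ 484.3 -191.   135.3] [ 0.1 -0.5] [-0.6  0.1]
blue [ 486.7 -280.1  135.3] [ 0.1 -0.5] [-0.6  0.1]
pen onz155 [ 492.5 -239.7  155. ] hole mid [array([ 483.3, -235.7,   80. ])] hole black [ 482.6 -192.5   80. ] hole blue [ 485.3 -281.7   80. ]
red [389.  319.8  75.1] [ 0. -1.] [-0.8  0. ]
vial [ 694.1 -115.4   63.9] [ 0.2 -0.7] [-0.8  0.1]
white [724.3 363.5  56.1] [ 0.  -0.2] [-0.2  0. ]
lid free edge L [592.2 218.4 125.3] [-0.5  3.9] [ 3.2 -0.4]
lid free edge R [629.5 102.8 118.4] [ 0.  -0.2] [-0.2  0. ]
```

```bash
cat > plan.py <<'E'
import numpy as np, sys
from scipy.spatial.transform import Rotation as Ro
def rows(pose0, wps, g):
    """pose0=(pos mm, Rotation); wps: list of (pos mm, Rotation) one per row"""
    p,r=np.array(pose0[0],float),pose0[1]; out=[]
    for q,s in wps:
        d=np.round(r.inv().apply((np.array(q)-p)/1000),3)
        w=np.round((r.inv()*s).as_rotvec(),2)
        out.append([g,d.tolist(),w.tolist()])
        p=p+r.apply(d*1000); r=r*Ro.from_rotvec(w)
    print(str(out).replace(" ","")); print(len(out),np.round(p,1),np.round(r.as_rotvec(),3)); return (p,r)
def lin(a,b,n):
    pa,ra=np.array(a[0],float),a[1];w=(ra.inv()*b[1]).as_rotvec()
    return [(pa+(np.array(b[0])-pa)*k/n, ra*Ro.from_rotvec(w*k/n)) for k in range(1,n+1)]
def down(yaw_deg, tilt_deg=0):
    """tool x at yaw; y=z×x horizontal; tilt: tool z leans toward +tool y horizontal dir"""
    a=np.radians(yaw_deg);x=np.array([np.cos(a),np.sin(a),0]);z=np.array([0,0,-1.]);y=np.cross(z,x)
    return Ro.from_matrix(np.c_[x,y,z])*Ro.from_rotvec([-np.radians(tilt_deg),0,0])
def now():
    from rig import sense
    s=sense(); return (s["eef_pos"],Ro.from_rotvec(s["orientation"]))
E
python3 - <<'E'
from plan import *
p=now(); e=np.array([.974,.225,0]);H=np.array([580.4,150,0])
t=(H+e*66+[0,0,231],down(104))
L=lin(p,t,16)
p=rows(p,L[:8],1);p=rows(p,L[8:],1)
p2=rows(p,lin(p,(H+e*66+[0,0,107],down(104)),3),1)
E
```

```text
[[1,[0.041,-0.03,0.0],[-0.0,-0.0,-0.09]],[1,[0.044,-0.026,0.0],[-0.0,-0.0,-0.1]],[1,[0.047,-0.021,0.0],[-0.0,-0.0,-0.09]],[1,[0.048,-0.017,0.0],[-0.0,-0.0,-0.09]],[1,[0.049,-0.013,0.0],[-0.0,-0.0,-0.1]],[1,[0.051,-0.008,0.0],[-0.0,-0.0,-0.09]],[1,[0.051,-0.003,0.0],[-0.0,-0.0,-0.09]],[1,[0.051,0.002,0.0],[-0.0,-0.0,-0.1]]]
8 [ 406.4 -166.2  231.1] [-2.699e+00 -1.606e+00 -1.000e-03]
[[1,[0.05,0.006,0.0],[-0.0,-0.0,-0.09]],[1,[0.05,0.011,0.0],[-0.0,-0.0,-0.09]],[1,[0.049,0.016,0.0],[-0.0,-0.0,-0.1]],[1,[0.047,0.02,0.0],[-0.0,-0.0,-0.09]],[1,[0.044,0.024,0.0],[-0.0,-0.0,-0.09]],[1,[0.043,0.028,0.0],[0.0,-0.0,-0.09]],[1,[0.04,0.032,0.0],[0.0,-0.0,-0.1]],[1,[0.036,0.036,0.001],[0.0,-0.0,-0.09]]]
8 [644.4 164.9 230.5] [-1.935e+00 -2.474e+00 -1.000e-03]
[[1,[-0.0,0.0,0.041],[0.0,-0.0,-0.0]],[1,[-0.0,0.0,0.041],[0.0,-0.0,-0.0]],[1,[-0.0,0.0,0.042],[0.0,-0.0,-0.0]]]
3 [644.4 165.  106.5] [-1.935e+00 -2.474e+00 -1.000e-03]
```

Emit:
{"name": "carry_out", "arguments": {"series": [[1,[0.041,-0.03,0.0],[0,0,-0.09]],[1,[0.044,-0.026,0.0],[0,0,-0.1]],[1,[0.047,-0.021,0.0],[0,0,-0.09]],[1,[0.048,-0.017,0.0],[0,0,-0.09]],[1,[0.049,-0.013,0.0],[0,0,-0.1]],[1,[0.051,-0.008,0.0],[0,0,-0.09]],[1,[0.051,-0.003,0.0],[0,0,-0.09]],[1,[0.051,0.002,0.0],[0,0,-0.1]]], "newtons": 40}}

```text
time: 1.1
eef_pos: [407.1, -164.9, 231.2]
orientation: [-2.697, -1.611, 0.0]
contact_force: [-0.2, -0.2, 0.5]
gripper_width: -0.2
```

Emit:
{"name": "carry_out", "arguments": {"series": [[1,[0.05,0.006,0.0],[0,0,-0.09]],[1,[0.05,0.011,0.0],[0,0,-0.09]],[1,[0.049,0.016,0.0],[0,0,-0.1]],[1,[0.047,0.02,0.0],[0,0,-0.09]],[1,[0.044,0.024,0.0],[0,0,-0.09]],[1,[0.043,0.028,0.0],[0,0,-0.09]],[1,[0.04,0.032,0.0],[0,0,-0.1]],[1,[0.036,0.036,0.001],[0,0,-0.09]],[1,[0,0,0],[0,0,0]]]}}

```text
time: 2.22
eef_pos: [644.9, 167.1, 228.2]
orientation: [-1.93, -2.476, 0.002]
contact_force: [-1.1, -0.2, -0.3]
gripper_width: 0.3
```

Emit:
{"name": "carry_out", "arguments": {"series": [[1,[0,0,0.04],[0,0,0]],[1,[0,0,0.04],[0,0,0]],[1,[0,0,0.04],[0,0,0]],[1,[0,0,0],[0,0,0]]]}}

```text
time: 2.72
eef_pos: [642.6, 163.7, 107.6]
orientation: [-1.935, -2.469, 0.007]
contact_force: [0.5, -0.9, 0.4]
gripper_width: -0.0
```

```bash
cat > snap.py <<'E'
import sys
from rig import sense,vision
from h import *
for a in sys.argv[1:]:
    n,f,u,v,w,hh,s=a.split(",")
    c=vision.read_camera(n); np.savez(f"{f}.npz",**c); crop(c,f"pics/{f}.png",*map(int,(u,v,w,hh,s)))
x=sense(); print(x["time"],x["eef_pos"],x["orientation"],x["contact_force"],x["qpos"])
E
python3 snap.py side,s1,210,60,120,140,4 top,t1,170,140,100,90,6
```

```text
2.825 [644.89203598 164.17753136 111.99899729] [1.93598637e+00 2.47251127e+00 1.68337020e-03] [-0.3089585   0.55914274  0.84007575] [ 7.36531306e-02  7.22586609e-01  1.17138640e+00 -9.49197776e-05
  1.24592714e+00 -1.68530360e-01]
```

View pics/s1.png

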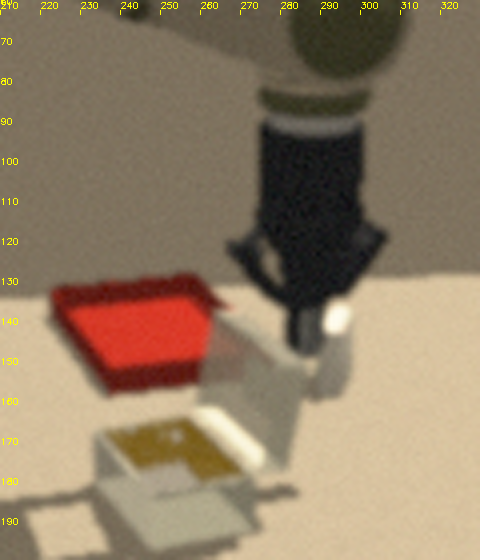

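Emit:
{"name": "carry_out", "arguments": {"series": [[1,[0,-0.015,0],[0,0,0]],[1,[0,-0.013,-0.004],[0,0,0]],[1,[0,-0.013,-0.003],[0,0,0]],[1,[0,-0.014,-0.001],[0,0,0]],[1,[0,-0.014,0.003],[0,0,0]],[1,[0,-0.014,0.006],[0,0,0]],[1,[0,0,0],[0,0,0]]]}}

```text
time: 3.7
eef_pos: [564.3, 144.5, 111.3]
orientation: [1.935, 2.472, 0.003]
contact_force: [-0.2, -0.4, -0.1]
gripper_width: -0.0
```

```bash
python3 snap.py side,s2,210,60,120,140,4
```

```text
3.75 [564.74916718 144.59524449 111.2159268 ] [1.93487737 2.47220964 0.00305775] [0.73130665 0.39766622 0.49462127] [ 4.98007705e-02  5.51350784e-01  1.47129942e+00  1.15781553e-05
  1.11597933e+00 -1.92855820e-01]
```

View pics/s2.png

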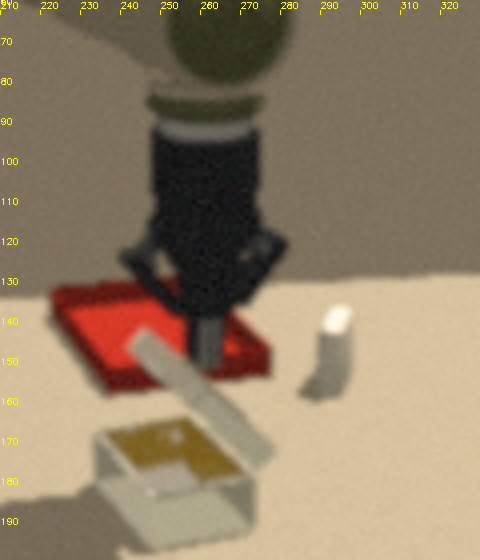

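Emit:
{"name": "carry_out", "arguments": {"series": [[1,[0,-0.013,0.009],[0,0,0]],[1,[0,-0.011,0.01],[0,0,0]],[1,[0,-0.009,0.013],[0,0,0]],[1,[0,-0.006,0.01],[0,0,0]],[1,[0,0,0.005],[0,0,0]],[1,[0,0,0],[0,0,0]]]}}

```text
time: 4.5
eef_pos: [527.6, 135.4, 67.9]
orientation: [1.933, 2.472, 0.004]
contact_force: [-18.8, -2.9, 48.8]
gripper_width: -0.1
```

```bash
python3 snap.py side,s3,210,60,120,140,4
```

```text
4.55 [527.63793441 135.38282037  67.87116829] [1.93256585 2.47189006 0.0039909 ] [-18.02860597  -2.86153942  48.05227837] [ 3.62818742e-02  5.35751145e-01  1.63146240e+00 -6.92307501e-04
  9.69751594e-01 -2.07014196e-01]
```

View pics/s3.png

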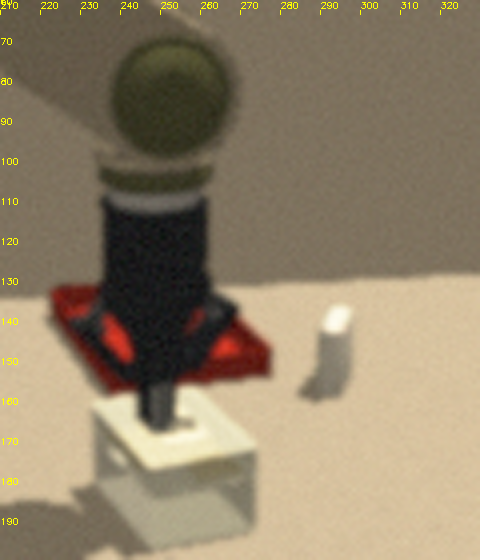

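Emit:
{"name": "carry_out", "arguments": {"series": [[1,[0,0,0],[0,0,0]],[1,[0,0,-0.03],[0,0,0]],[1,[0,0,-0.05],[0,0,0]],[1,[0,0,-0.05],[0,0,0]],[0.5,[0,0,-0.05],[0,0,0]],[0.5,[-0.055,-0.01,0],[0,0,0]],[0.5,[-0.055,-0.01,0],[0,0,0]],[0.5,[-0.055,-0.01,0],[0,0,0]]]}}

```text
time: 5.55
eef_pos: [536.9, -33.9, 243.0]
orientation: [1.935, 2.474, 0.001]
contact_force: [1.1, 0.1, -0.3]
gripper_width: 42.9
```

```bash
python3 snap.py side,s4,215,140,80,70,8 top,t4,180,150,80,80,7; python3 - <<'E'
from h import *
s=load("s4.npz");t=load("t4.npz")
crop(s,"pics/s4b.png",240,190,40,40,12)
E
```

```text
5.65 [537.10567716 -36.70091663 242.54581061] [ 1.94160721e+00  2.46809042e+00 -9.60528276e-04] [-0.11939607  0.31993327  0.48090832] [-2.85454300e-01  3.34043199e-01  1.43911201e+00 -1.08126654e-03
  1.36743943e+00 -5.22895746e-01]
```

View pics/s4.png

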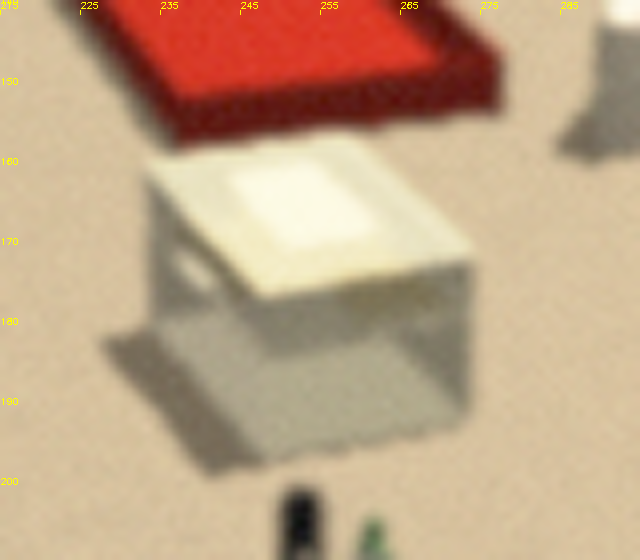

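View pics/t4.png

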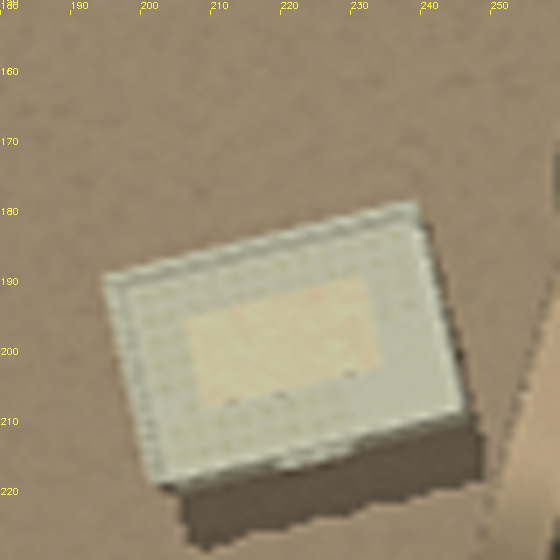

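View pics/s4b.png

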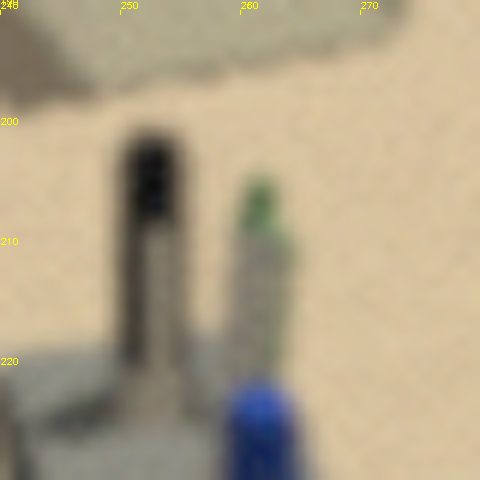

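```bash
python3 - <<'E'
from h import *
s=load("s4.npz");t=load("t4.npz");t0=load("top0.npz")
print("label top",np.round(onz(t,220,198.8,69.5),1), np.round([onz(t,u,v,69.5) for u,v in[(206,195),(231,189.5),(234,203),(209,208.5)]],1)[:,:2].tolist())
print("label side",np.round(onz(s,253.2,165,69.5),1))
print("lid corners z by tri", [np.round(x,1) for a,b in [((246,209),(247.5,177)),((239.5,179),(273,171)),((202,219),(233.5,160.5))] for x in tri(t,a,s,b)[:1]])
# pen axis: intersect planes
n1=np.cross(ray(s,261.4,205),ray(s,260.7,219)); n2=np.cross(ray(t0,373,211.2),ray(t0,366.3,216))
d=np.cross(n1,n2);d/=np.linalg.norm(d);d*=np.sign(d[2]);print("dir",d,"lean deg",np.degrees(np.arccos(d[2])))
X=tri(t0,(373,211.2),s,(261.4,205))[0];print(X)
for z in(152,120,112,80,10):print(z,np.round(X+d*(z-X[2])/d[2],1))
E
```

```text
label top [537.  142.5  69.5] [[547.6, 179.5], [561.3, 113.2], [525.3, 105.5], [511.6, 171.6]]
label side [542.6 144.3  69.5]
lid corners z by tri [array([512.1,  73.9,  65.6]), array([589.8,  90.3,  70.9]), array([487.1, 190. ,  68.2])]
dir [0.04564891 0.0456542  0.99791376] lean deg 3.7016504576798663
[ 494.34588493 -241.01258891  152.1272328 ]
152 [ 494.3 -241.   152. ]
120 [ 492.9 -242.5  120. ]
112 [ 492.5 -242.8  112. ]
80 [ 491.  -244.3   80. ]
10 [ 487.8 -247.5   10. ]
```

```bash
python3 - <<'E'
from plan import *
p=now(); R=down(90,-6); print(R.as_matrix().round(2).tolist())
g=np.array([489.8,-239.2,115]); tz=R.apply([0,0,1.])
tcp=g+19*tz
pre=tcp-85*tz; print(tz,pre,tcp)
p=rows(p,lin(p,(pre,R),6),0.5)
p=rows(p,lin(p,(tcp,R),4),0.5)
E
```

```text
[[0.0, 0.99, -0.1], [1.0, 0.0, 0.0], [0.0, -0.1, -0.99]]
[-0.10452846  0.         -0.9945219 ] [ 496.69887858 -239.2         180.63844509] [ 487.8139592  -239.2          96.10408399]
[[0.5,[-0.031,-0.014,0.01],[0.02,0.0,0.04]],[0.5,[-0.032,-0.014,0.011],[0.02,0.0,0.04]],[0.5,[-0.032,-0.011,0.011],[0.01,0.01,0.04]],[0.5,[-0.033,-0.01,0.011],[0.02,-0.0,0.04]],[0.5,[-0.033,-0.009,0.01],[0.02,0.0,0.04]],[0.5,[-0.034,-0.007,0.011],[0.01,0.0,0.04]]]
6 [ 496.5 -239.6  181. ] [-2.175 -2.169  0.113]
[[0.5,[0.0,-0.0,0.021],[0.0,0.0,-0.0]],[0.5,[0.0,-0.0,0.022],[0.0,0.0,-0.0]],[0.5,[0.001,-0.0,0.021],[0.0,0.0,-0.0]],[0.5,[-0.0,-0.0,0.021],[0.01,0.0,-0.0]]]
4 [ 488.1 -238.9   96.5] [-2.17  -2.164  0.123]
```

Emit:
{"name": "carry_out", "arguments": {"series": [[0.5,[-0.031,-0.014,0.01],[0.02,0,0.04]],[0.5,[-0.032,-0.014,0.011],[0.02,0,0.04]],[0.5,[-0.032,-0.011,0.011],[0.01,0.01,0.04]],[0.5,[-0.033,-0.01,0.011],[0.02,0,0.04]],[0.5,[-0.033,-0.009,0.01],[0.02,0,0.04]],[0.5,[-0.034,-0.007,0.011],[0.01,0,0.04]],[0.5,[0,0,0],[0,0,0]],[0.5,[0,0,0],[0,0,0]]]}}

```text
time: 6.65
eef_pos: [497.5, -234.5, 181.0]
orientation: [-2.168, -2.176, 0.112]
contact_force: [0.4, 0.3, 0.3]
gripper_width: 42.4
```

```bash
python3 snap.py side,s5,220,130,90,110,5;python3 - <<'E'
from plan import *
p=now()
R=down(90,-6)
p=rows(p,lin(p,((487.8,-239.2,96.1),R),4),0.5)
E
```

```text
6.7 [ 497.56936178 -234.22528689  181.05242658] [-2.16731914 -2.17636313  0.11170293] [-0.46407858  0.19408699 -0.2843884 ] [-0.62422791  0.45932959  1.42479462 -0.06261191  1.33678507 -0.61145178]
[[0.5,[-0.001,-0.0,0.021],[0.0,0.0,0.0]],[0.5,[-0.001,-0.001,0.022],[0.0,0.0,0.0]],[0.5,[-0.002,0.0,0.021],[0.0,0.0,0.0]],[0.5,[-0.001,-0.0,0.022],[0.01,0.0,0.0]]]
4 [ 488.  -239.5   95.6] [-2.162 -2.171  0.122]
```

View pics/s5.png

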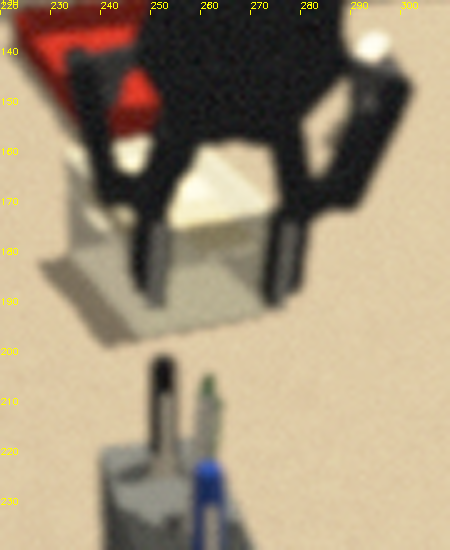

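Emit:
{"name": "carry_out", "arguments": {"series": [[0.5,[-0.005,0,0],[0,0,0]],[0.5,[0,0,0.021],[0,0,0]],[0.5,[0,-0.001,0.022],[0,0,0]],[0.5,[0,0,0.021],[0,0,0]],[0.5,[0,0,0.022],[0,0,0]],[0.5,[0,0,0],[0,0,0]]]}}

```text
time: 7.45
eef_pos: [487.0, -239.8, 94.3]
orientation: [-2.166, -2.173, 0.113]
contact_force: [1.0, -0.3, 0.6]
gripper_width: 42.5
```

```bash
python3 snap.py side,s6,215,160,80,90,6
```

```text
7.5 [ 487.64925873 -240.21956205   95.40876606] [-2.16753876 -2.17480009  0.11230771] [ 1.04064211 -0.63421188 -0.834607  ] [-0.64332079  0.54176109  1.53855843 -0.0689242   1.14087994 -0.61543307]
```

View pics/s6.png

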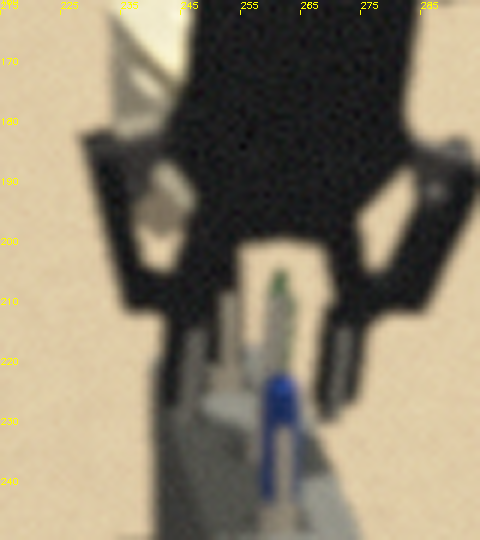

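Emit:
{"name": "carry_out", "arguments": {"series": [[0.7,[0,0,0],[0,0,0]],[1,[0,0,0],[0,0,0]],[1,[0,0,0],[0,0,0]],[1,[0,0,0],[0,0,0]],[1,[0,0,0],[0,0,0]]], "newtons": 40}}

```text
time: 8.12
eef_pos: [487.8, -240.6, 95.4]
orientation: [-2.169, -2.175, 0.112]
contact_force: [2.4, -0.2, 1.7]
gripper_width: 9.9
```

```bash
python3 snap.py side,s7,215,160,80,90,6
```

```text
8.175 [ 487.82756535 -240.56434758   95.40833278] [-2.1690661  -2.17525029  0.11179691] [ 2.66199118 -0.28649872  1.95101782] [-0.64371028  0.54162448  1.53869677 -0.06879963  1.13945053 -0.61533857]
```

View pics/s7.png

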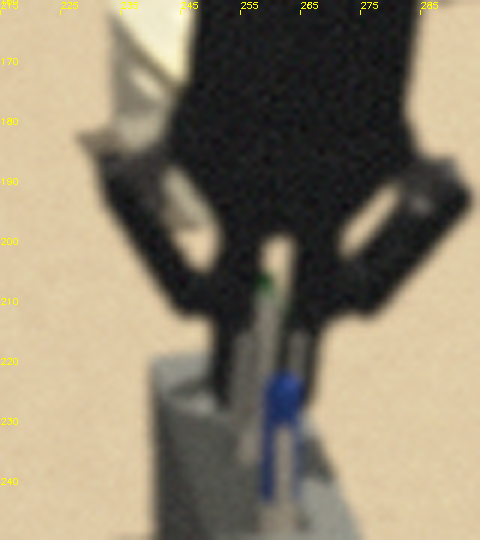

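Emit:
{"name": "carry_out", "arguments": {"series": [[1,[0,0,-0.01],[0,0,0]],[1,[0,0,-0.015],[0,0,0]],[1,[0,0,-0.02],[0,0,0]],[1,[0,0,-0.02],[0,0,0]],[1,[0,0,-0.02],[0,0,0]],[1,[0,0,-0.025],[0,0,0]],[1,[0,0,-0.025],[0,0,0]],[1,[0,0,0],[0,0,0]],[1,[0,0,0],[0,0,0]]]}}

```text
time: 9.3
eef_pos: [500.5, -239.7, 228.8]
orientation: [-2.167, -2.173, 0.113]
contact_force: [-0.5, 0.7, -0.6]
gripper_width: 9.7
```

```bash
python3 snap.py side,s8,215,120,80,120,5 top,t8,325,170,90,70,8
```

```text
9.4 [ 500.51921868 -239.75317056  228.45060777] [-2.16676375 -2.17289951  0.11280971] [-0.25559712  0.70977004 -0.64192614] [-0.62897762  0.4342561   1.33614309 -0.06199252  1.45293966 -0.62199533]
```

View pics/s8.png

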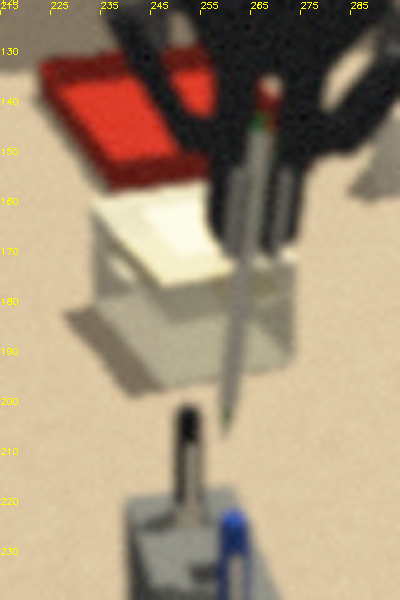

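View pics/t8.png

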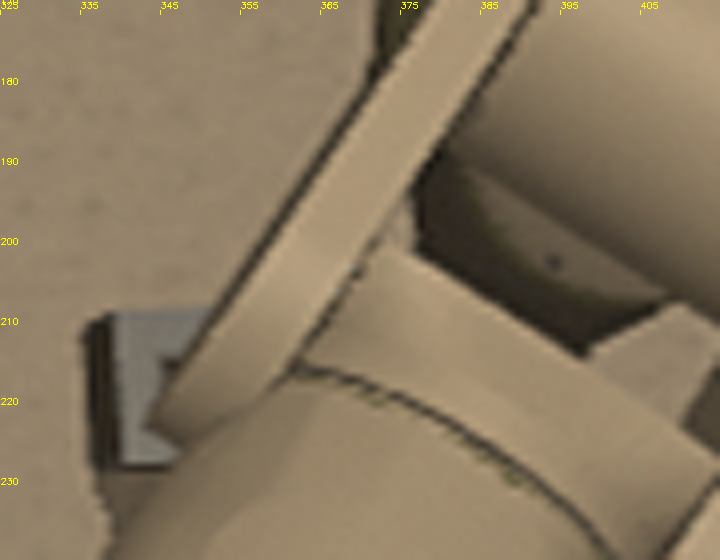

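```bash
python3 - <<'E'
from h import *
from plan import *
from scipy.optimize import least_squares
p,r=now(); s=load("s8.npz")
obs=np.array([[259.3,206.3],[266.3,144]])
def pts(q):
    d,phi,y=q; u=np.array([np.sin(phi),0,np.cos(phi)])
    g=np.array([0,y,-19]); return p+r.apply(np.array([g+d*u, g+(d-145)*u]))
f=lambda q:(proj(s,pts(q))-obs).ravel()
k=least_squares(f,[105,0,0]);print(k.x,k.fun,pts(k.x))
# tip only, phi free,y=0
for phi in(-.1,-.05,0,.05,.1):
    print(phi,proj(s,pts([105,phi,0])).round(1).tolist())
E
```

```text
[107.06498769   0.10884757  -0.54407027] [-1.29270318  0.41456361  1.19516252 -0.32728314] [[ 491.03328101 -228.29292719  141.51100066]
 [ 505.76980901 -243.7660173   284.92793908]]
-0.1 [[260.3, 211.2], [267.1, 141.1]]
-0.05 [[259.8, 210.1], [267.3, 141.4]]
0 [[259.3, 208.9], [267.5, 141.8]]
0.05 [[258.9, 207.6], [267.7, 142.2]]
0.1 [[258.5, 206.2], [267.9, 142.6]]
```

```bash
python3 - <<'E'
from plan import *
p=now(); R=down(102,45); tip=np.array([7.4,0,87.2]); tgt=np.array([539.5,143,150])
print(R.as_matrix().round(2).tolist())
p=(p[0]+[0,0,45],p[1])
L=lin(p,(tgt-R.apply(tip),R),12)
for q,s in L[::3]: print((q+s.apply(tip)).round())
p=rows(p,L[:6],1);p=rows(p,L[6:],1)
E
```

```text
[[-0.21, 0.69, 0.69], [0.98, 0.15, 0.15], [0.0, 0.71, -0.71]]
[ 496. -202.  181.]
[ 510. -109.  167.]
[523. -15. 158.]
[534.  80. 152.]
[[1,[0.03,-0.001,0.005],[-0.07,0.01,-0.02]],[1,[0.03,-0.001,0.006],[-0.08,0.0,-0.01]],[1,[0.031,-0.001,0.005],[-0.07,0.01,-0.02]],[1,[0.03,-0.0,0.006],[-0.07,0.0,-0.02]],[1,[0.03,-0.001,0.005],[-0.08,0.01,-0.01]],[1,[0.03,-0.001,0.006],[-0.07,0.01,-0.02]]]
6 [490.3 -58.6 242.7] [1.948 2.158 0.396]
[[1,[0.03,-0.0,0.006],[-0.08,0.0,-0.02]],[1,[0.03,-0.001,0.006],[-0.07,0.01,-0.01]],[1,[0.03,-0.0,0.007],[-0.07,0.0,-0.02]],[1,[0.03,-0.0,0.006],[-0.08,0.01,-0.02]],[1,[0.03,-0.001,0.007],[-0.07,0.01,-0.01]],[1,[0.03,-0.0,0.007],[-0.07,0.0,-0.02]]]
6 [481.1 122.7 211.4] [1.594 1.965 0.807]
```

Emit:
{"name": "carry_out", "arguments": {"series": [[1,[0,0.005,-0.022],[0,0,0]],[1,[0,0,-0.023],[0,0,0]],[1,[0.03,-0.001,0.005],[-0.07,0.01,-0.02]],[1,[0.03,-0.001,0.006],[-0.08,0,-0.01]],[1,[0.031,-0.001,0.005],[-0.07,0.01,-0.02]],[1,[0.03,0,0.006],[-0.07,0,-0.02]],[1,[0.03,-0.001,0.005],[-0.08,0.01,-0.01]],[1,[0.03,-0.001,0.006],[-0.07,0.01,-0.02]]]}}

```text
time: 10.4
eef_pos: [499.7, -57.7, 242.0]
orientation: [1.946, 2.157, 0.398]
contact_force: [0.1, -0.0, 0.3]
gripper_width: 9.4
```

Emit:
{"name": "carry_out", "arguments": {"series": [[1,[0.03,0,0.006],[-0.08,0,-0.02]],[1,[0.03,-0.001,0.006],[-0.07,0.01,-0.01]],[1,[0.03,0,0.007],[-0.07,0,-0.02]],[1,[0.03,0,0.006],[-0.08,0.01,-0.02]],[1,[0.03,-0.001,0.007],[-0.07,0.01,-0.01]],[1,[0.03,0,0.007],[-0.07,0,-0.02]],[1,[0,0,0],[0,0,0]],[1,[0,0,0],[0,0,0]],[1,[0,0,0],[0,0,0]]]}}

```text
time: 11.52
eef_pos: [491.6, 121.8, 211.5]
orientation: [1.592, 1.963, 0.806]
contact_force: [0.3, 0.4, -0.0]
gripper_width: 9.6
```

```bash
python3 snap.py side,s9,205,70,90,130,5 top,t9,170,150,100,80,7
```

```text
11.625 [491.47819522 121.95274572 211.427958  ] [1.59241002 1.96273579 0.80633365] [ 0.20354078 -0.2788444  -0.94553028] [-0.09829608 -0.01860056  2.16048382  0.73179491  0.31773956 -0.92799757]
```

View pics/s9.png

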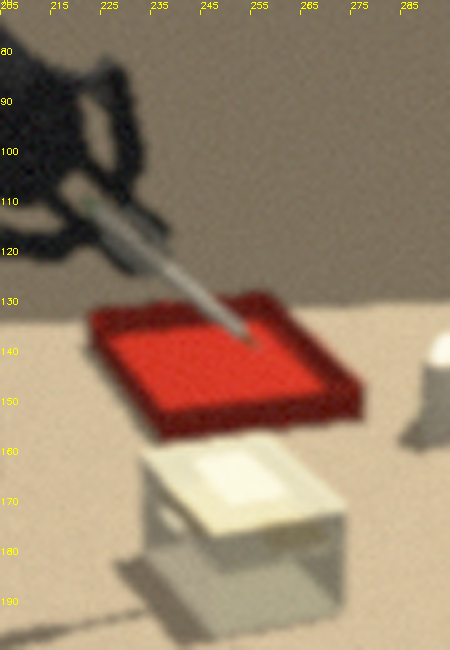

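View pics/t9.png

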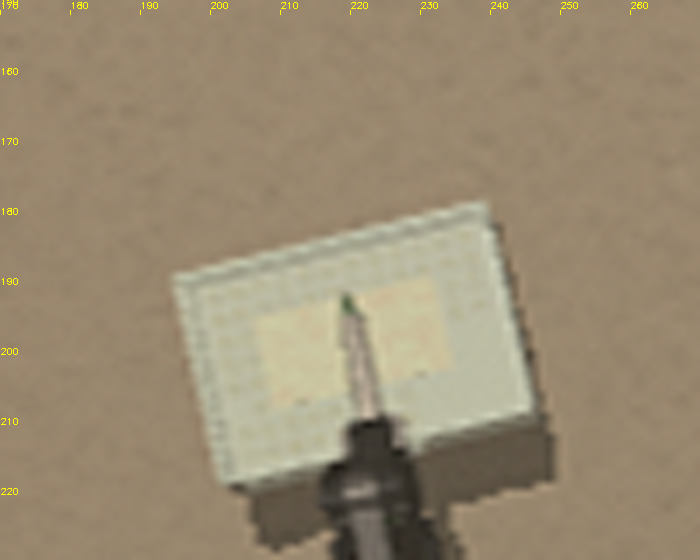

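```bash
python3 - <<'E'
from h import *
from plan import *
p,r=now(); s=load("s9.npz");t=load("t9.npz")
for a,b in[((218.8,191.8),(256.3,138.5)),]:
    X,e1,e2=tri(t,a,s,b);print(X.round(1),e1.round(1),e2.round(1),"tool frame",r.inv().apply(X-p).round(1))
tz=r.apply([0,0,1.]);print("tool tilt",np.degrees(np.arccos(-tz[2])))
# axis planes
n1=np.cross(ray(s,256.3,138.5),ray(s,222.5,110)); n2=np.cross(ray(t,218.8,191.8),ray(t,221.8,209))
d=np.cross(n1,n2);d/=np.linalg.norm(d);print(d,np.degrees(np.arccos(abs(d[2]))), "in tool",r.inv().apply(d))
print("label",onz(t,219.9,198.7,69.5))
E
```

```text
[548.1 137.1 154.1] [ 0.1 -0.9] [-0.8  0.1] tool frame [ 3.4  1.1 81.9]
tool tilt 44.843265610787284
[-0.70033063 -0.17268647  0.69261562] 46.162484167429234 in tool [-0.02836609 -0.02277523 -0.99933811]
label [537.22675683 142.74123054  69.5       ]
```

```bash
python3 - <<'E'
from plan import *
p=now(); R=down(101,37); tip=np.array([4,.5,84.5]); tgt=np.array([539,143,88])
mid=(tgt+[0,0,40]-R.apply(tip),R)
p=rows(p,lin(p,mid,4),1)
p=rows(p,lin(p,(tgt-R.apply(tip),R),4),1)
E
```

```text
[[1,[0.002,-0.003,0.003],[0.03,-0.0,0.0]],[1,[0.002,-0.003,0.003],[0.04,-0.0,0.01]],[1,[0.002,-0.003,0.003],[0.03,-0.0,-0.0]],[1,[0.002,-0.002,0.003],[0.04,-0.01,0.0]]]
4 [489.8 129.8 195.1] [1.682 2.045 0.676]
[[1,[-0.0,-0.006,0.008],[-0.0,0.0,0.0]],[1,[-0.0,-0.006,0.008],[-0.0,0.0,0.0]],[1,[-0.0,-0.006,0.008],[-0.0,0.0,0.0]],[1,[-0.0,-0.006,0.008],[-0.0,0.0,0.0]]]
4 [489.8 129.6 155.1] [1.682 2.045 0.676]
```

Emit:
{"name": "carry_out", "arguments": {"series": [[1,[0.002,-0.003,0.003],[0.03,0,0]],[1,[0.002,-0.003,0.003],[0.04,0,0.01]],[1,[0.002,-0.003,0.003],[0.03,0,0]],[1,[0.002,-0.002,0.003],[0.04,-0.01,0]],[1,[0,-0.006,0.008],[0,0,0]],[1,[0,-0.006,0.008],[0,0,0]],[1,[0,-0.003,0.004],[0,0,0]],[1,[0,0,0],[0,0,0]],[1,[0,0,0],[0,0,0]]]}}

```text
time: 12.75
eef_pos: [489.6, 130.2, 170.1]
orientation: [1.682, 2.046, 0.677]
contact_force: [-0.3, -0.5, 0.1]
gripper_width: 9.3
```

```bash
python3 snap.py side,s10,205,70,90,130,5 top,t10,170,150,100,80,7; python3 - <<'E'
from plan import *
p=now(); R=down(101,37); tip=np.array([4,.5,84.5]); tgt=np.array([539,143,87])
print((p[0]+p[1].apply(tip)).round(1))
p=rows(p,lin(p,(tgt-R.apply(tip),R),4),1)
E
```

```text
12.85 [489.53593655 130.24867803 170.18266157] [1.68137359 2.0461631  0.67693411] [-0.3819345  -0.33822176  0.38787008] [-0.04303965  0.0797738   2.11639255  0.41881061  0.34272992 -0.59038265]
[538.9 143.7 102.8]
[[1,[-0.0,-0.002,0.003],[-0.0,0.0,0.0]],[1,[-0.0,-0.003,0.003],[-0.0,0.0,0.0]],[1,[-0.001,-0.002,0.003],[-0.0,0.0,0.0]],[1,[0.0,-0.003,0.004],[-0.0,0.0,0.0]]]
4 [489.5 129.1 153.8] [1.681 2.046 0.677]
```

View pics/s10.png

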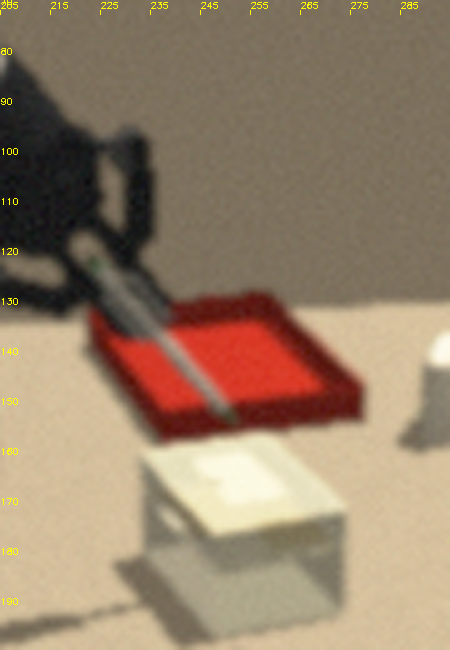

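View pics/t10.png

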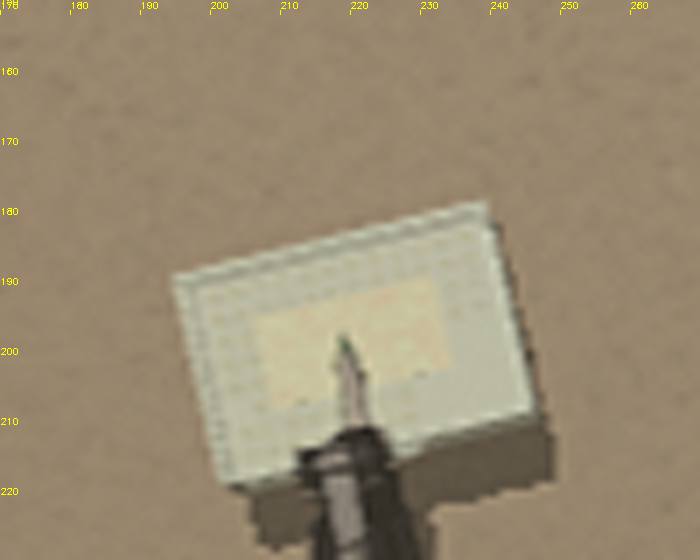

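```bash
python3 - <<'E'
from h import *
s=load("s10.npz");t=load("t10.npz")
print(tri(t,(218.2,197.8),s,(252,154.5)))
print(tri(t,(219.9,198.8),s,(253.2,165)))
E
```

```text
(array([537.60762464, 143.74997435, 103.25378841]), array([ 0.06075832, -0.54570371]), array([-0.48427952,  0.04785094]))
(array([539.5818488 , 142.35284101,  70.30051679]), array([ 0.11488302, -1.01951021]), array([-0.91811017,  0.08892345]))
```

Emit:
{"name": "carry_out", "arguments": {"series": [[1,[0,-0.002,0.003],[0,0,0]],[1,[0,-0.003,0.003],[0,0,0]],[1,[0,-0.002,0.003],[0,0,0]],[1,[0,-0.002,0.003],[0,0,0]],[1,[0,0,0],[0,0,0]],[1,[0,0,0],[0,0,0]],[1,[0,0,0],[0,0,0]],[1,[0,0,0],[0,0,0]]]}}

```text
time: 13.85
eef_pos: [489.5, 130.2, 155.0]
orientation: [1.682, 2.046, 0.677]
contact_force: [-0.1, 0.4, 0.2]
gripper_width: 9.6
```

```bash
python3 snap.py side,s11,215,110,70,90,6 top,t11,170,150,100,80,7
```

```text
13.95 [489.43533512 130.17126941 154.93773992] [1.68172779 2.04647915 0.67655828] [ 0.62882246  1.12832045 -0.96979172] [-0.04325175  0.10928326  2.13447687  0.48048995  0.30035086 -0.65552169]
```

View pics/s11.png

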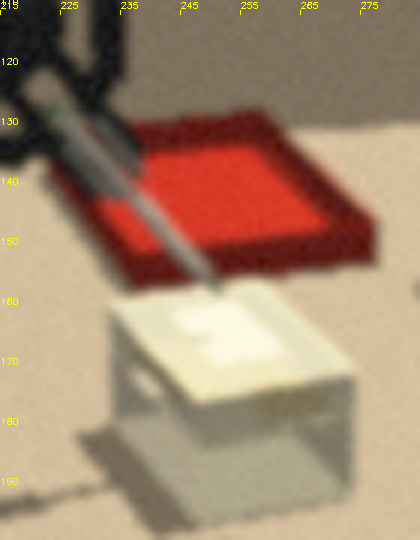

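View pics/t11.png

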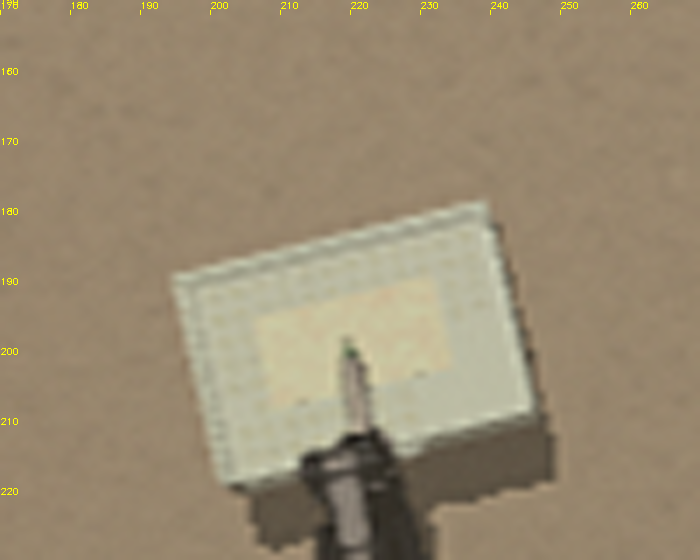

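```bash
python3 - <<'E'
from h import *
from rig import sense,robot
s=load("s11.npz");t=load("t11.npz")
X=tri(t,(219,198.2),s,(251,158.8))[0];print(X)
n1=np.cross(ray(s,251,158.8),ray(s,223.5,128)); n2=np.cross(ray(t,219,198.2),ray(t,220.5,211))
d=np.cross(n1,n2);d/=np.linalg.norm(d);print("lean",np.degrees(np.arccos(abs(d[2]))))
x=sense();print(x["gripper_width"],np.abs(x["qd"]).max())
if abs(X[2]-87)<7: print(robot.hand_in())
E
```

```text
[536.21096933 143.13866638  90.25046753]
lean 37.7661425603791
9.318684699991536 0.002102630607871888
the job is handed in; nothing more can be done
None
```

The lid is shut and the pen was drawn straight out of the block. I handed the job in at about 14 s of the 58 s allowed, with the pen held still above the label.

- **Lid:** I pushed it over with the closed fingers and pressed it down. The wrist force was about 50 N for a moment. The later pictures show it level and shut.
- **Pen:** The grip is 9.3 mm wide on the pen, set to 40 N, and the arm is still (0.002 rad/s). The pen leans about 38° from upright, point downward. I kept it shy of 45° because the wrist was nearing its joint limit; the allowed range is 29 to 62°.
- **Point position:** Two views put the point at (536, 143, 90) mm, within about 4 mm of the label's middle. The arm's own pose gives a height of about 88 mm, so the point is 18 to 21 mm above the label: a little above the 15 mm asked, inside the allowed 3 to 32 mm. The two cameras disagreed by about 1 pixel (about 2 mm).
- **Other objects:** The markers looked in place in the picture taken just after the pen came out. I did not measure the dropper bottle or the vial again; the arm stayed well clear of both.

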